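# Pack the praline box and ring for the customer

### The arm

A 6-joint arm with a two-finger parallel gripper is mounted at the origin on a cart in front of the work surface, level with it; the furniture and walls round the work are solid. World frame = base frame: x ahead of the robot, y to its left, z up, the work surface at z = 0. Lengths are in mm, angles in degrees, forces in N, time in s.
With the tool pointing down it reaches from about 350 to 850 mm from the base axis. Payload 8.1 kg.
Tool frame: the origin (TCP) lies between the finger pads; the fingertips stand 11 mm ahead of it and the grasp point (between the pads) lies 8 mm behind it; z points along the fingers, y is the line along which they close (so a half turn about z gives the same grasp; the last joint's range is limited). The gripper opens to 85 mm and grips with 20 to 120 N. Pads are 22 mm wide; open, the fingers measure 114 mm over their backs; the gripper's body (76 mm by 85 mm) begins 54 mm behind the grasp point. The pads swing forward as they close: fully open they stand 13 mm farther back than shut.
Start: joints at [65.008, 7.471, 85.268, -0, 87.261, -4.893], TCP at [206.168, 563.471, 242.292] pointing down, gripper open.
Joint ranges: [-169.43, 169.43], [-51.17, 129.36], [1.28, 143.12], [-76.62, 256.62], [0, 156.53], [-152.29, 152.29]. Speed limits (degrees/s): [136.94, 136.94, 159.86, 180, 180, 180].

### API

Orientations are given as [roll, pitch, yaw] about the fixed x, y, z axes, in that order (R = Rz(yaw) Ry(pitch) Rx(roll)).
In Python, from bench import r, snapshot, get_calibration gives the robot as it stands.
- The arm moves only by the tool step_arm, never from a script. Its argument "rows" is a list of rows, each a list of 2 entries, a list of its own where there are three numbers: the shift along the tool's x, y, z in mm, then the turn about the tool's z in degrees. In form: [[[tx, ty, tz], yaw], ...]. A call has 1 to 12 rows; each row is the pose to reach, as a shift and turn from the pose commanded when the call began, along the tool's axes at that moment; what a row does not reach only later rows make up. A row lasts 1/10 s, in which the tool goes at most 50 mm and 8.59 degrees, less where a joint would pass 70% of its speed; a pose out of reach is approached as far as the arm can. A call with a gripper value outside its range is refused whole. "fingers" is the opening, from 0 (shut) to 1 (fully open), set as the call begins (left out, the last holds). The fingers move at their own pace and stop on an object; "squeeze" is the grip in N (left out, the last holds). Time passes only in rows, so rows that repeat a pose let the fingers close. It gives the time, the measured TCP pose, the force, the opening and the grip force at its end, in the units of the state.
- r.sense(): the state, without advancing time (a new reading comes with each control period).
- snapshot(name): name is "scene" or "top" or "wrist"; returns the picture (400x640x3 uint8, blue, green, red); there is no depth.
- get_calibration(name): a dict with "fovy" (degrees; the focal length in pixels is half the picture's height over the tangent of half this angle, whatever the lens; pixels are square), "cx", "cy" (the principal point, pixels), "eye" and "orientation" of the camera in the world. Camera axes: x right, y up, looking along -z (the intrinsics and any distortion apply to the point x, -y, -z); pixel columns grow to the right and rows downward; lengths in mm; the calibration is good to about 2 mm. A picture is of the moment at which its call begins: read the wrist's pose just before it. get_calibration takes no time and is no camera call; for the wrist camera it gives the pose at the moment of the call.
- r.hand_in(): hands the job in; it is judged then, once.
The state is a dict: "time": time; "joint_pos": joint angles; "qd": joint speeds; "joint_efforts": joint torques, N m; "tool_pos": TCP position; "tcp_rot": TCP orientation; "ft_force": force on the tool from outside, world axes, zero at the start; "wrist_torque": the same for the moment, N m; "finger_gap": finger opening in mm; "grip_force": force on a finger pad.
Only numpy, scipy, OpenCV 4.12 (cv2) and the standard library are available. Lean on these libraries where they do the work, as an engineer would, in place of code of your own. Each camera call takes 0.05 s, during which the arm holds its last target. There are 200 camera calls.

### The job

Make up the praline order: first take the ribbon spool out of the shallow wooden tray and set it down flat on the counter, then lay every loose wrapped praline into the tray in one layer, close it with the one of the three look-alike lids made to its size (snug, neither too small nor too roomy), all the way down, and after that ring the counter bell for the customer. The pralines and the thin lids crush easily, so take them with a light grip, never above 35 N a finger. Leave the card holder and the price card undisturbed.

Things in the scene. Friction and masses are not known exactly. Their poses are not given: they have to be found in the camera images.
- praline_1: wrapped praline, gold, 53x46x23 mm over all, 16 g, or absent. Its solid middle is 22 mm wide, 24 mm long and 22 mm high; the wrapper ends stick out along its x axis: pinch the middle across its y axis. Origin: centre of the underside, z up. Crushed if the fingers press on it with over 70 N, both added (35 N each).
- praline_2: wrapped praline, cream, 51x24x24 mm over all, 16 g, or absent. Its solid middle is 22 mm wide, 24 mm long and 22 mm high; the wrapper ends stick out along its x axis: pinch the middle across its y axis. Origin: centre of the underside, z up. Crushed if the fingers press on it with over 70 N, both added (35 N each).
- praline_3: wrapped praline, brown, 30x53x25 mm over all, 16 g, or absent. Its solid middle is 22 mm wide, 24 mm long and 22 mm high; the wrapper ends stick out along its y axis: pinch the middle across its x axis. Origin: centre of the underside, z up. Crushed if the fingers press on it with over 70 N, both added (35 N each).
- praline_4: wrapped praline, silver-white, 53x28x25 mm over all, 16 g, or absent. Its solid middle is 22 mm wide, 24 mm long and 22 mm high; the wrapper ends stick out along its x axis: pinch the middle across its y axis. Origin: centre of the underside, z up. Crushed if the fingers press on it with over 70 N, both added (35 N each).
- tray: shallow open tray of pale wood, 122 mm (its x) by 94 mm (its y) outside, walls 3 mm thick and 16 mm high, floor 3 mm thick, 0.5 kg, loose on the counter. Origin: centre of the underside. The pralines stand a little above its walls. At the start a ribbon spool lies in it
- ribbon_plum: spool of plum ribbon, 54 mm across, 20 mm high, 50 g, lying flat; at the start in the tray. Grip it across its round rims (54 mm). Origin: centre of the underside, z along its axis
- lid_s: pale wood lid, hollow, 121 mm (its x) by 93 mm (its y) outside, 116 by 88 inside, 37 mm high, 34 deep inside, dark grip bar on top 44 mm long (its x), 14 wide, from 37 to 61 mm above the rim. Origin: centre of the rim plane. 0.12 kg. Too small to go over the tray. Cracks if the fingers press on it with over 70 N, both added (35 N each).
- lid_m: pale wood lid, hollow, 133 mm (its x) by 105 mm (its y) outside, 128 by 100 inside, 37 mm high, 34 deep inside, dark grip bar on top 44 mm long (its x), 14 wide, from 37 to 61 mm above the rim. Origin: centre of the rim plane. 0.12 kg. The one for the tray: 3 mm play a side, rim goes down to the counter. Cracks if the fingers press on it with over 70 N, both added (35 N each).
- lid_l: pale wood lid, hollow, 145 mm (its x) by 117 mm (its y) outside, 140 by 112 inside, 37 mm high, 34 deep inside, dark grip bar on top 44 mm long (its x), 14 wide, from 37 to 61 mm above the rim. Origin: centre of the rim plane. 0.12 kg. Too roomy for the tray. Cracks if the fingers press on it with over 70 N, both added (35 N each).
- service_bell_button (a joint): the button of the counter bell, m: 0 up, 0.004 fully down; a spring pushes it back up
- service_bell: chrome counter bell, 86 mm wide, 63 mm high, fixed to the counter; origin: centre of its foot. The button, 16 mm across, is on its axis, top 63 mm above the origin; press it straight down
- card_holder: dark card holder, 40x100x68 mm, a bystander; origin: centre of the underside
- tent_c: small price card in a wooden block, 18x58x38 mm, a bystander; origin: centre of the underside

How it is judged (in metres and radians):
On the way, in this order (a step that is already met when the one before it is completed fails the run):
1. the ribbon spool is out of the tray, flat on the counter (horizontal distance between ribbon_plum and tray above 0.07 m and height (world z) of ribbon_plum between -0.01 and 0.01 m and angle between ribbon_plum's own z axis and vertical below 0.2 rad), for 0.2 s.
2. every praline lies in the tray (x of praline_1 in the frame of tray between -0.055 and 0.055 m and y of praline_1 in the frame of tray between -0.041 and 0.041 m and z of praline_1 in the frame of tray between -0.005 and 0.032 m and x of praline_2 in the frame of tray between -0.055 and 0.055 m and y of praline_2 in the frame of tray between -0.041 and 0.041 m and z of praline_2 in the frame of tray between -0.005 and 0.032 m and x of praline_3 in the frame of tray between -0.055 and 0.055 m and y of praline_3 in the frame of tray between -0.041 and 0.041 m and z of praline_3 in the frame of tray between -0.005 and 0.032 m and x of praline_4 in the frame of tray between -0.055 and 0.055 m and y of praline_4 in the frame of tray between -0.041 and 0.041 m and z of praline_4 in the frame of tray between -0.005 and 0.032 m), for 0.2 s.
3. the fitting lid is over the tray, all the way down (all of step 2 and horizontal distance between lid_m and tray below 0.006 m and z of lid_m in the frame of tray between -0.004 and 0.004 m and angle between the x axis of lid_m and the x axis of tray, either way round below 0.12 rad and angle between the z axis of lid_m and the z axis of tray, either way round below 0.06 rad), for 0.2 s.
4. the bell is rung: its button goes at least 2.5 mm down (value of joint service_bell_button above 0.0025 m).
At the end, for the whole second after the job is handed in: pralines in the tray (origin within its walls, under 32 mm above its underside); the tray's own lid is over it, centred to 6 mm, square to 0.12 rad, level to 0.06 rad, rim level with the tray's underside to 4 mm; spool flat on the counter, over 70 mm from the tray's centre; bell up (all of step 1 and all of step 3 and value of joint service_bell_button below 0.001 m); the robot touches nothing.
It fails at once if the fingers press on a praline with more than 70 N (both fingers added) (contact force between any of praline_1, praline_2, praline_3, praline_4 and the fingers above 70 N).
It fails at once if the fingers press on a lid with more than 70 N (both fingers added) (contact force between any of lid_s, lid_m, lid_l and the fingers above 70 N).
It fails at once if the card holder or the price card is pushed more than 3 cm or knocked over (distance of any of card_holder, tent_c from where it was at the start of the episode above 0.03 m or angle between any of card_holder, tent_c's own z axis and vertical above 0.5 rad).
Of praline_1, praline_2, praline_3, praline_4 only 3 to 4 are there at a start; the rules pass over those that are not, and their reading is None.
At some moment in a run one of praline_1, praline_2, praline_3, praline_4 may be knocked a few centimetres aside while the robot is not near it.
Once in a run the grip may slacken for a moment while it holds something.
It also fails if it takes over 210 s, if anything falls off the work surface, if the arm or the gripper's body presses on something with over 40 N, if the wrist force passes 120 N, or if a joint passes its speed limit or range.

## Working session

There is one attempt and no reset: what is moved stays moved. The work goes in short steps, Python scripts to look and compute and a tool call to move; the robot and the scene stay as the last step left them, time stands still between calls to the robot, and variables do not carry over. Pictures are saved under pics/ and viewed, at most 14 in all, crops included, and the job is handed in when it is done.

Besides the shell and the picture viewer there is one more tool, called after ">>>" as name([rows], argument=value, ...), one row to a line, values as JSON. step_arm: Moves the arm, as the interface text tells. Its arguments: {"type":"object","properties":{"rows":{"type":"array"},"fingers":{"type":"number"},"squeeze":{"type":"number"}},"required":["rows"]}

```bash
mkdir -p pics; ls
cat > h.py <<'E'
import numpy as np, cv2
from scipy.spatial.transform import Rotation as R
from bench import r, snapshot, get_calibration
def ray(cal,u,v):
    f=200/np.tan(np.radians(cal['fovy'])/2)
    d=np.array([(u-cal['cx'])/f,-(v-cal['cy'])/f,-1])
    o=np.array(cal['orientation'],float)
    M=R.from_euler('xyz',o,degrees=True).as_matrix() if o.shape==(3,) else o
    return np.array(cal['eye'],float),M@d
def at(cal,u,v,z=0):
    e,d=ray(cal,u,v); return e+d*(z-e[2])/d[2]
def pix(cal,p):
    f=200/np.tan(np.radians(cal['fovy'])/2)
    M=R.from_euler('xyz',cal['orientation'],degrees=True).as_matrix()
    q=M.T@(np.array(p,float)-cal['eye']); return cal['cx']+f*q[0]/-q[2], cal['cy']+f*q[1]/q[2]
E
python3 - <<'E'
from h import *
for n in ("top","scene","wrist"):
    print(n,get_calibration(n)); cv2.imwrite(f"pics/{n}0.png",cv2.resize(snapshot(n),(800,500),interpolation=cv2.INTER_CUBIC))
print(r.sense())
E
```

```text
pics
top {'fovy': 57.60866019372088, 'cx': 324.4038092660682, 'cy': 200.05514906090627, 'eye': array([ 418.58132597,  210.9699019 , 1019.22132478]), 'orientation': array([ 7.53385599e+00, -6.57854271e-02, -9.13779946e+01])}
scene {'fovy': 51.527950428867086, 'cx': 322.6668215732189, 'cy': 204.60395554918347, 'eye': array([215.58417969, 908.57383717, 921.96534443]), 'orientation': array([  41.52222472,    0.68158851, -154.29802283])}
wrist {'fovy': 67.43766049454926, 'cx': 318.4015155099645, 'cy': 201.50762610419784, 'eye': array([131.32759304, 591.25759739, 374.33871975]), 'orientation': array([-17.98680065,   0.10603066,  69.89379901])}
{'time': 0.15, 'joint_pos': array([ 6.50074223e+01,  7.50589536e+00,  8.53160471e+01,  1.22568744e-03,
        8.72621524e+01, -4.89253060e+00]), 'qd': array([-0.03718534, -0.1970741 ,  0.02070071,  0.03055059, -0.00815336,
       -0.0478244 ]), 'joint_efforts': array([ 1.39777962e-04, -5.70070589e+01, -5.01155269e+01, -3.58856669e-04,
        9.81520163e-03, -1.67592937e-06]), 'tool_pos': array([205.98593186, 563.08878067, 241.46727737]), 'tcp_rot': array([-1.79916316e+02, -8.39193606e-03,  1.59899887e+02]), 'ft_force': array([-0.99253363,  0.7026804 ,  0.60786305]), 'wrist_torque': array([-0.04965557, -0.01735722, -0.01705179]), 'grip_force': 0.0, 'finger_gap': 85.21830378051219}
```

View pics/top0.png

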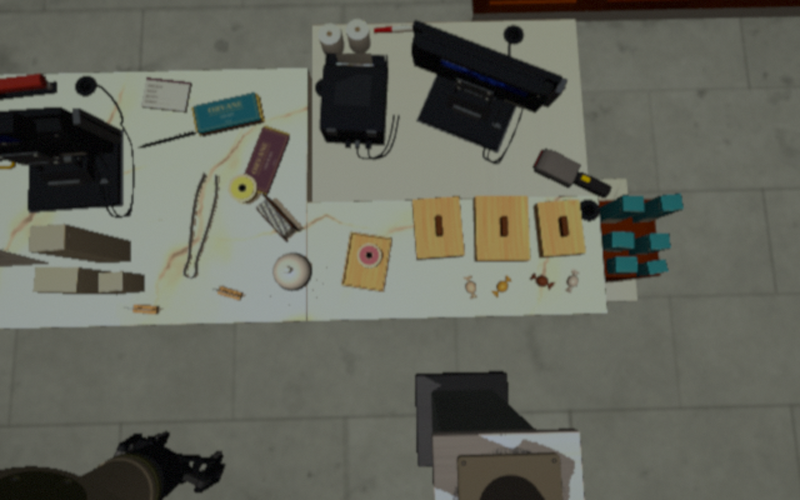

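View pics/scene0.png

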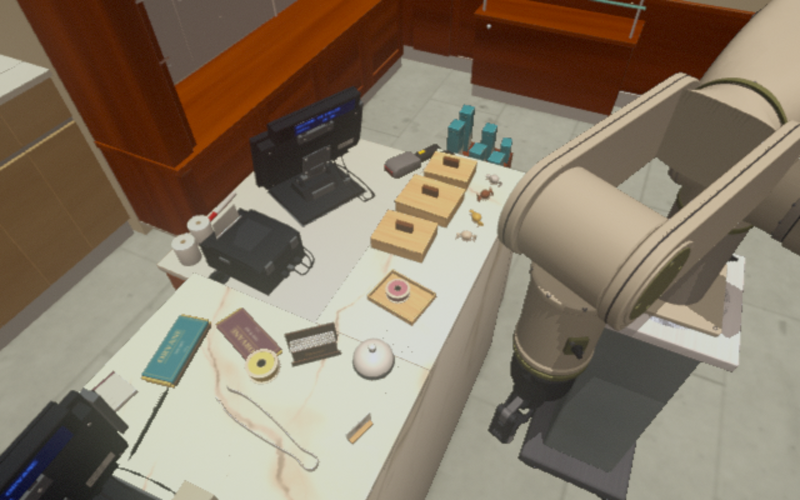

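The top view shows, at 800x500: the tray with the spool at (368,260), lids at (438,228), (501,228) and (560,228), four pralines at (471,287), (502,286), (541,281) and (572,281), and the bell at (292,271). In the scene view the bell is at (373,357), with the card holder just behind it. I'll enlarge these for positions.

Run:
```python
from h import *
im=snapshot("top"); cv2.imwrite("pics/topraw.png",im)
cv2.imwrite("pics/c1.png",cv2.resize(im[150:250,335:495],(800,500),interpolation=cv2.INTER_CUBIC))
cv2.imwrite("pics/c2.png",cv2.resize(im[150:250,190:350],(800,500),interpolation=cv2.INTER_CUBIC))
```

```text
(no output)
```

View pics/c1.png

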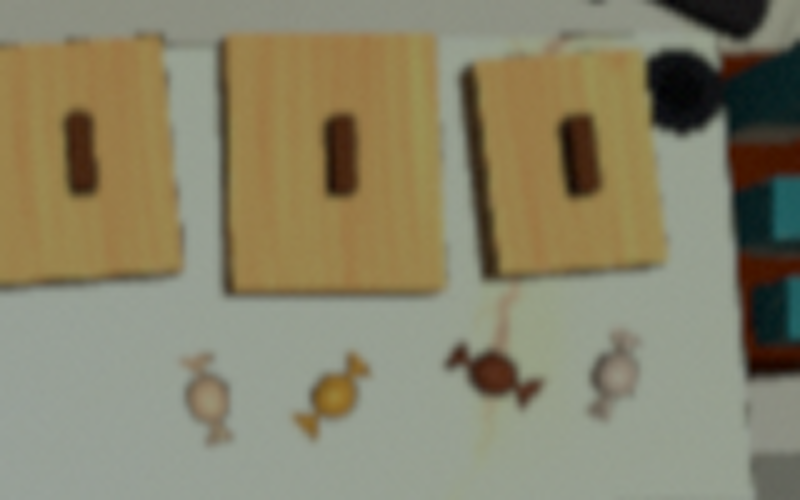

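View pics/c2.png

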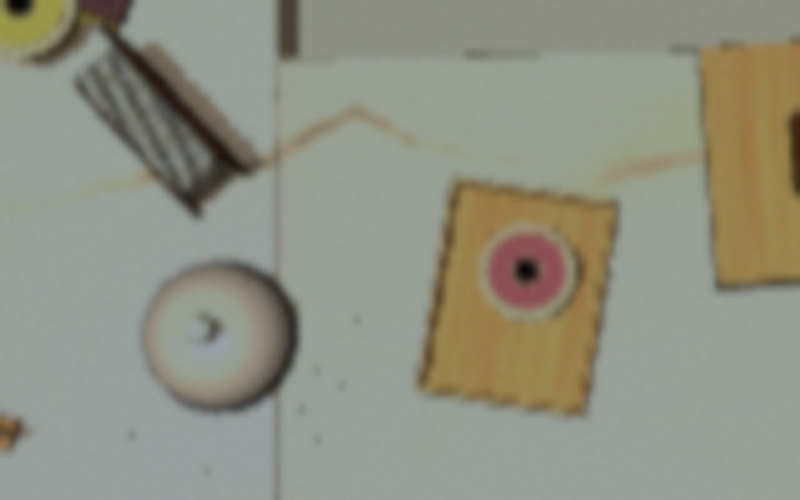

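The first crop shows pralines at (208,398) cream, (334,395) gold, (493,374) brown and (616,376) silver, and lid bars at (81,152), (341,155) and (580,154). The second shows the spool at (526,271), tray corners (455,180), (618,204), (586,413) and (419,388), and the bell at about (207,330).

Run:
```python
from h import *
np.set_printoptions(precision=1,suppress=True)
c=get_calibration("top")
A=lambda u,v,z:at(c,335+(u+.5)/5-.5,150+(v+.5)/5-.5,z)[:2]
B=lambda u,v,z:at(c,190+(u+.5)/5-.5,150+(v+.5)/5-.5,z)[:2]
pr={'cream':[(208,398),(197,360),(218,436)],'gold':[(334,395),(358,364),(308,426)],'brown':[(493,374),(458,354),(530,394)],'silver':[(616,376),(626,338),(600,410)]}
for k,(m,a,b) in pr.items():
    d=A(*a,10)-A(*b,10); print(k,A(*m,12),'ends',A(*a,10),A(*b,10),'ang',np.degrees(np.arctan2(d[1],d[0]))%180)
def quad(P,f,z):
    Q=np.array([f(*p,z) for p in P]); 
    for i in range(4): d=Q[(i+1)%4]-Q[i]; print('  side',np.linalg.norm(d),np.degrees(np.arctan2(d[1],d[0]))%180)
    print('  ctr',Q.mean(0))
print('tray'); quad([(455,180),(618,204),(586,413),(419,388)],B,16)
print('spool',B(526,271,23))
print('L left');quad([(702,47),(890-0+0,38),(183-0+725,272),(718,288)],B,37)
print('L mid');quad([(230,36),(436,36),(444,292),(233,292)],A,37)
print('L right');quad([(476,65),(641,52),(664,264),(498,275)],A,37)
for b in [(81,152),(341,155),(580,154)]: print('bar',A(*b,61))
print('bell',B(207,328,63),B(220,336,20))
print('card',B(75,80,68),B(245,165,68),B(200,212,0))
print('edge y',A(748,400,0),'front edge',at(c,400,253,0))
t=r.sense(); print(t['tool_pos'])
```

```text
cream [467.1  65.4] ends [488.4  70.3] [446.1  60.5] ang 13.101997514732895
gold [467.   -4.3] ends [484. -19.] [450.4  10.5] ang 138.73886198552506
brown [476.5 -93. ] ends [488.2 -74.9] [ 465.1 -113.4] ang 59.04279138058287
silver [ 473.8 -161.1] ends [ 494.9 -168.9] [ 455.3 -151.6] ang 156.3681181920232
tray
  side 92.21986127997337 80.15977113550937
  side 117.61002311969827 170.24776545532632
  side 93.10019288948223 80.14298191886509
  side 117.58468539638245 169.81882296414105
  ctr [529.1 292.9]
spool [541.8 288.6]
L left
  side 104.1930831539491 91.44445408481204
  side 130.68493250954893 2.027636547490232
  side 103.7775320203737 93.47065458539552
  side 134.35957324901122 2.2165760385668065
  ctr [597.6 134. ]
L mid
  side 114.07477700961289 88.63879297843143
  side 142.56093175968547 178.35752666773385
  side 114.67438669022931 88.62924791705967
  side 142.5460330175262 178.11648121156233
  ctr [592.8  -6.5]
L right
  side 91.86539361406057 93.22847636930511
  side 118.35809645471531 1.8344808233279934
  side 90.86939251758565 92.43627148625086
  side 117.08170359442036 2.3110430780095834
  ctr [ 589.6 -134.8]
bar [597.7 134.9]
bar [592.8  -4.2]
bar [ 590.2 -132.3]
bell [510.6 454. ] [510.1 457.7]
card [644.7 524.5] [596.5 433.4] [582.8 474.6]
edge y [ 459.3 -238.4] front edge [400.2   0.5   0. ]
[206.  563.2 241.6]
```

View pics/wrist0.png

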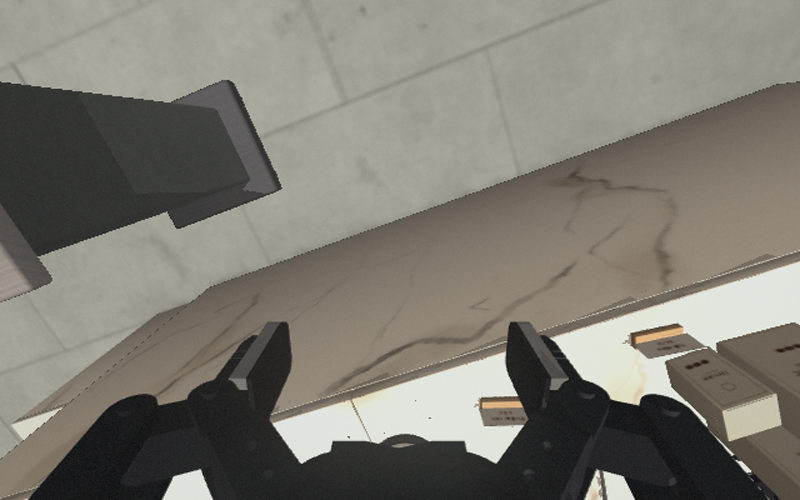

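Sizes: the left lid is lid_m (104 x 132), the middle is lid_l and the right is lid_s. The wrist view shows only the counter edge. I'll add a helper that turns a world target into a tool-frame shift.

```bash
cat >> h.py <<'E'
def go(*targets):
    s=r.sense(); p=s['tool_pos']; M=R.from_euler('xyz',s['tcp_rot'],degrees=True).as_matrix(); y0=s['tcp_rot'][2]
    print('t %.1f tcp %s rot %s gap %.1f grip %.1f f %s'%(s['time'],np.round(p,1),np.round(s['tcp_rot'],1),s['finger_gap'],s['grip_force'],np.round(s['ft_force'],1)))
    for x,y,z,w in targets:
        print((x,y,z,w),np.round(M.T@(np.array([x,y,z])-p),1),'turn',round((y0-w+180)%360-180,1))
E
python3 -c "
from h import *
go((541.8,288.6,120,122),(541.8,288.6,17,122))
c=get_calibration('top');print(at(c,190+60,150+11))"
```

```text
t 0.2 tcp [206.  563.2 241.6] rot [-179.9   -0.   159.9] gap 85.1 grip 0.0 f [-0.3 -0.1 -0. ]
(541.8, 288.6, 120, 122) [-409.7 -142.3  121.8] turn 37.9
(541.8, 288.6, 17, 122) [-409.7 -142.2  224.8] turn 37.9
[671.30200273 417.06330272   0.        ]
```

>>> step_arm([
  [[-409.7,-142.3,60],37.9],
  [[-409.7,-142.3,60],37.9],
  [[-409.7,-142.3,60],37.9],
  [[-409.7,-142.3,60],37.9],
  [[-409.7,-142.3,60],37.9],
  [[-409.7,-142.3,60],37.9],
  [[-409.7,-142.3,60],37.9],
  [[-409.7,-142.3,60],37.9],
  [[-409.7,-142.3,60],37.9],
  [[-409.7,-142.3,60],37.9],
  [[-409.7,-142.3,60],37.9],
  [[-409.7,-142.3,60],37.9],
], fingers=0.75, squeeze=24)

```text
time: 1.4
tool_pos: [541.4, 289.6, 182.2]
tcp_rot: [-180.0, -0.0, 122.0]
ft_force: [-0.5, 0.8, 0.3]
finger_gap: 63.7
grip_force: 0.0
```

Run:
```python
from h import *
np.set_printoptions(precision=1,suppress=True)
go((541.8,288.6,40,122),(541.8,288.6,17,122))
c=get_calibration('wrist'); im=snapshot('wrist'); cv2.imwrite('pics/w1.png',im)
for k,p in dict(spool=(541.8,288.6,23),tray=(529.1,292.9,16)).items(): print(k,np.array(pix(c,p)))
```

```text
t 1.4 tcp [541.4 289.6 182.2] rot [-180.   -0.  122.] gap 63.7 grip 0.0 f [-0.5  0.8  0.3]
(541.8, 288.6, 40, 122) [ -1.1  -0.2 142.2] turn 0.0
(541.8, 288.6, 17, 122) [ -1.2  -0.2 165.2] turn 0.0
spool [318.1 188.6]
tray [309.8 177. ]
```

View pics/w1.png

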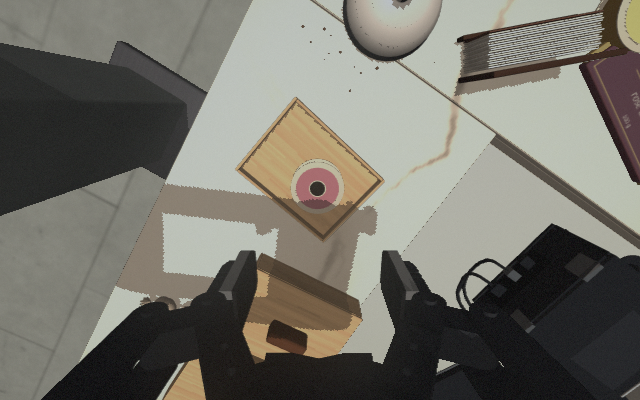

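The wrist view shows the spool centre at (317,188), as predicted, and tray corners at about (297,97), (384,181), (323,239) and (236,168).

Run:
```python
from h import *
np.set_printoptions(precision=1,suppress=True)
c=get_calibration('wrist')
for z in(0,16):
    Q=np.array([at(c,*p,z)[:2] for p in [(297,97),(384,181),(323,239),(236,168)]]); print(z,Q.mean(0),[ (np.linalg.norm(Q[i]-Q[i-1]),np.degrees(np.arctan2(*(Q[i]-Q[i-1])[::-1]))%180) for i in range(4)])
t=np.radians(-10); X=np.array([np.cos(t),np.sin(t)]);Y=np.array([-X[1],X[0]])
for s in [(1,1),(1,-1),(-1,-1),(-1,1)]: print(s,np.array(pix(c,(*(np.array([529.1,292.9])+s[0]*61*X+s[1]*47*Y),16))))
```

```text
0 [529.7 293.1] [(np.float64(97.88527471387111), np.float64(79.08749216399417)), (np.float64(126.07661577724696), np.float64(169.12320905905892)), (np.float64(95.15324362433853), np.float64(78.38579936083867)), (np.float64(124.94307053254754), np.float64(170.3797563098178))]
16 [528.1 296.4] [(np.float64(92.92041705381934), np.float64(79.08749216399416)), (np.float64(119.68185973835553), np.float64(169.1232090590589)), (np.float64(90.32695783346733), np.float64(78.38579936083873)), (np.float64(118.60580925788517), np.float64(170.37975630981782))]
(1, 1) [384.3 182.9]
(1, -1) [322.9 244.4]
(-1, -1) [234.2 171.5]
(-1, 1) [294.4  99. ]
```

>>> step_arm([
  [[-1,0,50],0],
  [[-1,0,95],0],
  [[-1,0,130],0],
  [[-1,0,145],0],
  [[-1,0,155],0],
  [[-1,0,165],0],
  [[-1,0,165],0],
  [[-1,0,165],0],
])

```text
time: 2.25
tool_pos: [543.6, 288.8, 18.9]
tcp_rot: [179.9, 0.0, 122.0]
ft_force: [0.6, 0.2, -0.9]
finger_gap: 64.4
grip_force: 0.0
```

>>> step_arm([
  [[0,0,0],0],
  [[0,0,0],0],
  [[0,0,0],0],
  [[0,0,0],0],
  [[0,0,0],0],
  [[0,0,0],0],
  [[0,0,0],0],
  [[0,0,0],0],
], fingers=0.3, squeeze=30)

```text
time: 3.05
tool_pos: [543.7, 288.7, 19.5]
tcp_rot: [179.8, 0.0, 122.0]
ft_force: [-1.9, -1.3, 5.7]
finger_gap: 51.4
grip_force: 30.1
```

```bash
python3 -c "
from h import *
go((541.8,288.6,70,122),(450,175,70,110),(450,175,15,110))"
```

```text
t 3.0 tcp [543.7 288.7  19.5] rot [179.8   0.  122. ] gap 51.4 grip 30.1 f [-1.9 -1.3  5.7]
(541.8, 288.6, 70, 122) [  0.9  -1.6 -50.6] turn -0.0
(450, 175, 70, 110) [ -46.8 -139.6  -50.9] turn 12.0
(450, 175, 15, 110) [ -46.8 -139.8    4.1] turn 12.0
```

>>> step_arm([
  [[0,0,-50],0],
  [[0,0,-52],0],
  [[-16,-47,-52],4],
  [[-31,-93,-52],8],
  [[-47,-140,-52],12],
  [[-47,-140,-52],12],
  [[-47,-140,-30],12],
  [[-47,-140,-10],12],
  [[-47,-140,-3],12],
  [[-47,-140,2],12],
  [[-47,-140,2],12],
  [[-47,-140,2],12],
])

```text
time: 4.25
tool_pos: [449.7, 174.5, 16.4]
tcp_rot: [179.9, 0.0, 110.0]
ft_force: [-1.0, -1.6, 0.8]
finger_gap: 51.2
grip_force: 31.7
```

>>> step_arm([
  [[0,0,0],0],
  [[0,0,0],0],
  [[0,0,0],0],
  [[0,0,-1],0],
  [[0,0,-20],0],
  [[0,0,-60],0],
  [[0,0,-100],0],
  [[0,0,-110],0],
  [[0,0,-110],0],
], fingers=0.85, squeeze=24)

```text
time: 5.15
tool_pos: [450.5, 174.7, 127.8]
tcp_rot: [179.7, 0.0, 110.0]
ft_force: [0.2, -0.4, -0.9]
finger_gap: 72.8
grip_force: 0.0
```

Run:
```python
from h import *
im=snapshot('top'); cv2.imwrite('pics/top1.png',im)
cv2.imwrite('pics/top1b.png',cv2.resize(im[150:250,240:500],(800,308),interpolation=cv2.INTER_CUBIC))
go((467.1,65.4,110,193),(467.1,65.4,22,193))
```

```text
t 5.2 tcp [449.2 174.3 125.7] rot [179.9   0.  110. ] gap 72.4 grip 0.0 f [ 0.9 -0.1 -0.4]
(467.1, 65.4, 110, 193) [-108.4  -20.4   15.7] turn -83.0
(467.1, 65.4, 22, 193) [-108.4  -20.6  103.7] turn -83.0
```

View pics/top1b.png

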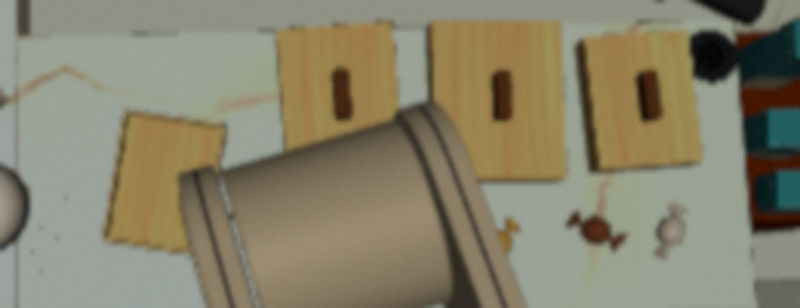

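The tray is empty and still in place; the arm hides the cream praline. I'll go above it and check with the wrist camera.

>>> step_arm([
  [[-50,-10,0],-8],
  [[-100,-20,0],-17],
  [[-108,-20,10],-25],
  [[-108,-20,10],-34],
  [[-108,-20,10],-42],
  [[-108,-20,10],-51],
  [[-108,-20,10],-59],
  [[-108,-20,10],-68],
  [[-108,-20,10],-76],
  [[-108,-20,10],-83],
  [[-108,-20,10],-83],
  [[-108,-20,10],-83],
], fingers=0.6)

```text
time: 6.4
tool_pos: [465.7, 65.8, 113.6]
tcp_rot: [180.0, -0.2, -167.3]
ft_force: [-0.1, -0.6, -0.2]
finger_gap: 51.3
grip_force: 0.0
```

```bash
cat >> h.py <<'E'
def wsnap(name,pts):
    c=get_calibration('wrist'); im=snapshot('wrist')
    cv2.imwrite(f'pics/{name}.png',im)
    for k,p in pts.items(): print(k,np.round(pix(c,p),1))
    return c,im
E
python3 - <<'E'
from h import *
c,im=wsnap('w2',dict(cream=(467.1,65.4,12),gold=(467,-4.3,12),brown=(476.5,-93,12)))
go((467.1,65.4,22,193))
E
```

```text
cream [316.6 206.9]
gold [232.8 188.9]
brown [121.1 176.5]
t 6.5 tcp [466.   65.8 114. ] rot [ 1.800e+02 -1.000e-01 -1.672e+02] gap 51.2 grip 0.0 f [ 0.4 -0.3 -0.1]
(467.1, 65.4, 22, 193) [-1.2 -0.6 92. ] turn -0.2
```

View pics/w2.png

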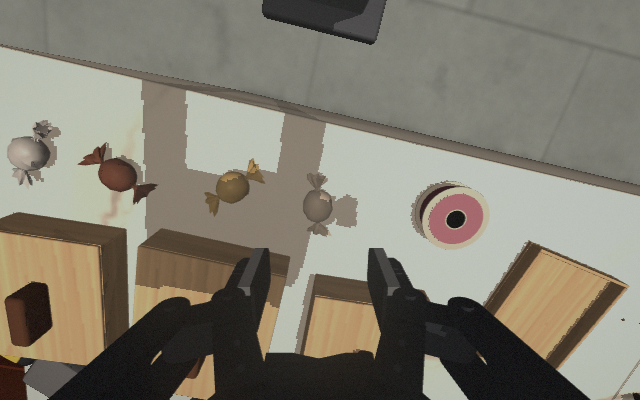

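The cream praline is at (317,205), within about 2 px of prediction, and the spool lies flat at (455,218). I'll grip the cream one.

>>> step_arm([
  [[-1,0,50],0],
  [[-1,0,75],0],
  [[-1,0,86],0],
  [[-1,0,92],0],
  [[-1,0,92],0],
  [[-1,0,92],0],
])

```text
time: 7.05
tool_pos: [469.1, 66.1, 24.7]
tcp_rot: [-180.0, 0.1, -167.0]
ft_force: [-0.4, 0.1, 1.4]
finger_gap: 51.2
grip_force: 0.0
```

>>> step_arm([
  [[0,0,0],0],
  [[0,0,0],0],
  [[0,0,0],0],
  [[0,0,0],0],
  [[0,0,0],0],
  [[0,0,0],0],
  [[0,0,0],0],
  [[0,0,0],0],
], fingers=0.12, squeeze=22)

```text
time: 7.85
tool_pos: [468.9, 66.1, 24.6]
tcp_rot: [-180.0, 0.1, -167.0]
ft_force: [-1.1, -0.5, 5.5]
finger_gap: 23.2
grip_force: 22.1
```

```bash
cat >> h.py <<'E'
C=np.array([529.,294.]); TA=-10.2
def slot(a,b):
    t=np.radians(TA); return C+a*np.array([np.cos(t),np.sin(t)])+b*np.array([-np.sin(t),np.cos(t)])
E
python3 - <<'E'
from h import *
x,y=slot(-29,-20.5); print(x,y)
go((x,y,75,170-.2),(x,y,27,170-.2))
E
```

```text
496.82809019234054 278.9594475058985
t 7.8 tcp [468.9  66.1  24.6] rot [-1.80e+02  1.00e-01 -1.67e+02] gap 23.2 grip 22.1 f [-1.1 -0.5  5.5]
(np.float64(496.82809019234054), np.float64(278.9594475058985), 75, 169.8) [-75.2 201.1 -50.4] turn 23.2
(np.float64(496.82809019234054), np.float64(278.9594475058985), 27, 169.8) [-75.1 201.1  -2.4] turn 23.2
```

>>> step_arm([
  [[0,0,-25],0],
  [[0,0,-50],0],
  [[-18,50,-50],6],
  [[-36,98,-50],12],
  [[-54,146,-50],18],
  [[-75,192,-50],23],
  [[-75,201,-50],23],
  [[-75,201,-50],23],
  [[-75,201,-30],23],
  [[-75,201,-10],23],
  [[-75,201,-5],23],
  [[-75,201,-5],23],
])

```text
time: 9.05
tool_pos: [495.2, 277.1, 28.1]
tcp_rot: [-179.9, -0.1, 170.0]
ft_force: [0.5, 0.0, 0.2]
finger_gap: 23.2
grip_force: 22.2
```

>>> step_arm([
  [[0,0,0],0],
  [[0,0,0],0],
])

```text
time: 9.25
tool_pos: [496.1, 278.1, 28.8]
tcp_rot: [180.0, 0.0, 170.0]
ft_force: [-0.3, -0.6, 0.3]
finger_gap: 23.1
grip_force: 22.2
```

Run:
```python
from h import *
x,y=slot(-29,-20.5); print(x,y)
go((x,y,29,170-.2))
```

```text
496.82809019234054 278.9594475058985
t 9.2 tcp [496.1 278.1  28.8] rot [180.   0. 170.] gap 23.1 grip 22.2 f [-0.3 -0.6  0.3]
(np.float64(496.82809019234054), np.float64(278.9594475058985), 29, 169.8) [-0.6  0.9 -0.2] turn 0.2
```

>>> step_arm([
  [[0,1,0],0],
  [[0,1,0],0],
  [[0,1,0],0],
  [[0,1,0],0],
  [[0,1,-10],0],
  [[0,1,-40],0],
  [[0,1,-80],0],
  [[0,1,-80],0],
], fingers=0.4)

```text
time: 10.05
tool_pos: [499.8, 281.6, 115.7]
tcp_rot: [179.7, 0.5, 170.0]
ft_force: [0.9, 0.5, 0.2]
finger_gap: 34.1
grip_force: 0.0
```

```bash
python3 -c "
from h import *
go((467,-4.3,110,138.7))"
```

```text
t 10.1 tcp [499.8 281.6 115.7] rot [179.7   0.5 170. ] gap 34.1 grip 0.0 f [0.9 0.5 0.2]
(467, -4.3, 110, 138.7) [ -17.2 -287.3    4.2] turn 31.3
```

>>> step_arm([
  [[-3,-50,4],8],
  [[-6,-98,4],16],
  [[-9,-146,4],24],
  [[-12,-194,4],31],
  [[-16,-242,4],31],
  [[-17,-287,4],31.3],
  [[-17,-287,4],31.3],
  [[-17,-287,4],31.3],
  [[-17,-287,4],31.3],
  [[-17,-287,4],31.3],
  [[-17,-287,4],31.3],
], fingers=0.6)

```text
time: 11.15
tool_pos: [462.9, -4.7, 104.3]
tcp_rot: [180.0, -0.0, 138.8]
ft_force: [-0.3, -0.4, -0.1]
finger_gap: 51.5
grip_force: 0.0
```

Run:
```python
from h import *
c,im=wsnap('w3',dict(cream=(*slot(-29,-20.5),15),gold=(467,-4.3,12),brown=(476.5,-93,12),silver=(473.8,-161.1,12),tray=(*C,3),spool=(450,175,20)))
go((467,-4.3,25,138.7))
```

```text
cream [697.2 -33.2]
gold [321.7 213. ]
brown [251.7 283.9]
silver [196.8 324.6]
tray [ 7.157e+02 -2.000e-01]
spool [515.9  25.3]
t 11.2 tcp [462.8  -4.8 104.2] rot [-180.    -0.   138.8] gap 51.2 grip 0.0 f [-0.2 -0.2 -0.5]
(467, -4.3, 25, 138.7) [-2.8  3.1 79.2] turn 0.1
```

View pics/w3.png

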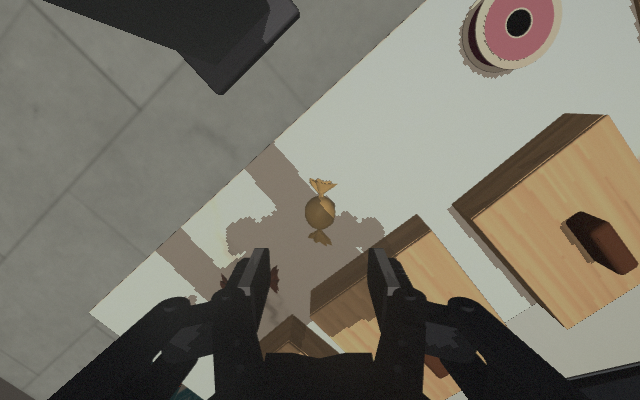

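The gold praline is at (320,211), as predicted.

>>> step_arm([
  [[-3,3,40],0],
  [[-3,3,66],0],
  [[-3,3,75],0],
  [[-3,3,79],0],
  [[-3,3,79],0],
  [[-3,3,79],0],
])

```text
time: 11.8
tool_pos: [468.2, -5.6, 26.7]
tcp_rot: [179.9, 0.1, 138.7]
ft_force: [-0.1, -0.6, 0.4]
finger_gap: 51.3
grip_force: 0.0
```

>>> step_arm([
  [[0,0,0],0],
  [[0,0,0],0],
  [[0,0,0],0],
  [[0,0,0],0],
  [[0,0,0],0],
  [[0,0,0],0],
  [[0,0,0],0],
  [[0,0,0],0],
], fingers=0.12)

```text
time: 12.6
tool_pos: [468.2, -5.7, 26.8]
tcp_rot: [179.9, 0.1, 138.7]
ft_force: [-1.0, 1.2, 7.3]
finger_gap: 28.3
grip_force: 21.2
```

Run:
```python
from h import *
x,y=slot(-29,20.5)
go((x,y,75,169.8),(x,y,29,169.8))
```

```text
t 12.6 tcp [468.2  -5.7  26.8] rot [1.799e+02 1.000e-01 1.387e+02] gap 28.3 grip 21.2 f [-1.   1.2  7.3]
(np.float64(504.0885645454435), np.float64(319.31146743263736), 75, 169.8) [187.4 268.  -48.2] turn -31.1
(np.float64(504.0885645454435), np.float64(319.31146743263736), 29, 169.8) [187.5 267.9  -2.2] turn -31.1
```

>>> step_arm([
  [[0,0,-5],0],
  [[0,0,-20],0],
  [[0,0,-45],0],
  [[0,0,-50],0],
  [[0,0,-50],0],
])

```text
time: 13.1
tool_pos: [468.3, -5.7, 76.7]
tcp_rot: [179.9, 0.2, 138.7]
ft_force: [-0.1, -0.6, -0.3]
finger_gap: 28.3
grip_force: 21.7
```

Run:
```python
from h import *
x,y=slot(-28,20.5)
wsnap('w4',{})
go((x,y,75,169.8),(x,y,31,169.8))
```

```text
t 13.2 tcp [467.3  -5.6  75.5] rot [1.800e+02 1.000e-01 1.387e+02] gap 28.3 grip 21.7 f [ 0.7  0.1 -0.2]
(np.float64(505.07276015341273), np.float64(319.1343826923178), 75, 169.8) [186.  268.9   0.5] turn -31.1
(np.float64(505.07276015341273), np.float64(319.1343826923178), 31, 169.8) [186.  268.9  44.5] turn -31.1
```

View pics/w4.png

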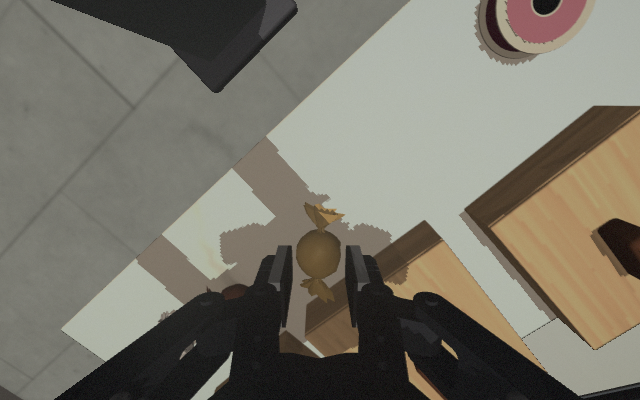

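The gold praline is held and level at (318,254). I'll carry it to the tray.

>>> step_arm([
  [[28,40,0],-8],
  [[56,81,0],-16],
  [[84,121,0],-24],
  [[112,162,0],-31],
  [[140,202,0],-31],
  [[168,242,0],-31],
  [[186,269,0],-31],
  [[186,269,0],-31],
  [[186,269,20],-31],
  [[186,269,38],-31],
  [[186,269,44],-31],
  [[186,269,44],-31],
])

```text
time: 14.35
tool_pos: [503.6, 318.0, 29.4]
tcp_rot: [-179.9, -0.2, 169.7]
ft_force: [-0.3, 0.2, -0.2]
finger_gap: 27.9
grip_force: 23.3
```

>>> step_arm([
  [[0,0,0],0],
  [[0,0,0],0],
])

```text
time: 14.55
tool_pos: [504.8, 318.9, 31.2]
tcp_rot: [-180.0, -0.0, 169.7]
ft_force: [-0.2, 0.1, -0.5]
finger_gap: 28.0
grip_force: 23.3
```

Run:
```python
from h import *
x,y=slot(-28,20.5)
go((x,y,31,169.8))
```

```text
t 14.6 tcp [504.8 318.9  31.2] rot [-180.    -0.   169.7] gap 28.0 grip 23.3 f [-0.2  0.1 -0.5]
(np.float64(505.07276015341273), np.float64(319.1343826923178), 31, 169.8) [-0.2  0.3  0.2] turn -0.1
```

>>> step_arm([
  [[0,0,0],0],
  [[0,0,0],0],
  [[0,0,0],0],
  [[0,0,0],0],
  [[0,0,-10],0],
  [[0,0,-40],0],
  [[0,0,-80],0],
  [[0,0,-80],0],
], fingers=0.38)

```text
time: 15.35
tool_pos: [508.7, 321.4, 119.1]
tcp_rot: [179.6, 0.5, 169.7]
ft_force: [0.9, 0.6, 1.0]
finger_gap: 32.3
grip_force: 0.0
```

Run:
```python
from h import *
im=snapshot('top')
cv2.imwrite('pics/top2.png',np.vstack([cv2.resize(im[150:250,335:495],(640,400),interpolation=cv2.INTER_CUBIC)]))
go((476.5,-93,110,149),(476.5,-93,110,59))
```

```text
t 15.4 tcp [507.6 320.8 116.3] rot [179.7   0.4 169.7] gap 32.6 grip 0.0 f [ 0.2 -0.2 -0.8]
(476.5, -93, 110, 149) [ -43.3 -412.7    4.5] turn 20.7
(476.5, -93, 110, 59) [ -43.3 -412.7    4.5] turn 110.7
```

View pics/top2.png

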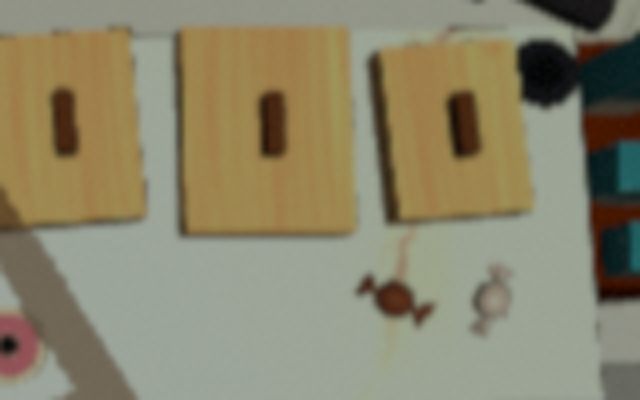

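Brown and silver have not moved. Next is the brown one.

>>> step_arm([
  [[-5,-48,4],8],
  [[-10,-96,4],16],
  [[-15,-144,4],25],
  [[-20,-192,4],33],
  [[-25,-240,4],42],
  [[-30,-288,4],50],
  [[-35,-336,4],59],
  [[-40,-384,4],67],
  [[-43,-413,4],76],
  [[-43,-413,4],84],
  [[-43,-413,4],93],
  [[-43,-413,4],101],
], fingers=0.6)

```text
time: 16.6
tool_pos: [472.6, -95.1, 106.7]
tcp_rot: [-179.9, 0.0, 68.3]
ft_force: [-0.3, -0.4, -0.0]
finger_gap: 50.9
grip_force: 0.0
```

>>> step_arm([
  [[0,0,0],8.5],
  [[0,0,0],9.7],
  [[0,0,0],9.7],
  [[0,0,0],9.7],
])

```text
time: 17.0
tool_pos: [473.1, -94.7, 107.1]
tcp_rot: [-180.0, 0.0, 59.2]
ft_force: [-0.4, 0.0, -0.1]
finger_gap: 51.5
grip_force: 0.0
```

Run:
```python
from h import *
c,im=wsnap('w5',dict(brown=(476.5,-93,12)))
g=cv2.cvtColor(im,cv2.COLOR_BGR2HSV)
m=((g[...,0]<12)|(g[...,0]>170))&(g[...,1]>110)&(g[...,2]<150)
m=m.astype('uint8'); m[240:]=0
n,l,s,ce=cv2.connectedComponentsWithStats(m)
for i in range(1,n):
    if s[i,4]>150: print(s[i],ce[i],at(c,*ce[i],12))
go((476.5,-93,25,59))
```

```text
brown [321.9 204.4]
[391   0  52  26 630] [410.65873016   7.88412698] [596.73318282  -5.04875341  12.        ]
[ 467  167   82   56 1906] [509.16002099 194.95120672] [ 608.35650895 -162.35325972   12.        ]
t 17.1 tcp [473.2 -94.7 107.2] rot [-180.     0.    59.2] gap 51.1 grip 0.0 f [-0.3  0.1 -0.4]
(476.5, -93, 25, 59) [ 3.1  2.  82.2] turn 0.2
```

Colour segmentation didn't find the praline, so I'll look at the picture.

View pics/w5.png

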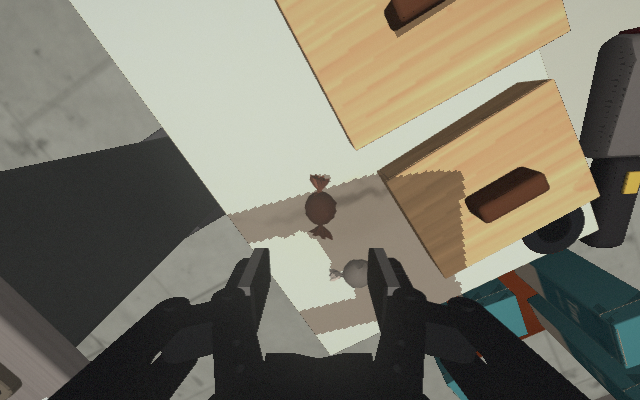

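The brown praline is at (320,207), about 2 mm from prediction, with its wrapper ends along the tool x axis. I'll descend.

>>> step_arm([
  [[2,1,40],0],
  [[2,1,66],0],
  [[2,1,77],0],
  [[2,1,82],0],
  [[2,1,82],0],
  [[2,1,82],0],
])

```text
time: 17.65
tool_pos: [476.3, -93.9, 26.7]
tcp_rot: [179.9, -0.0, 59.0]
ft_force: [-0.5, 0.3, -0.6]
finger_gap: 51.4
grip_force: 0.0
```

>>> step_arm([
  [[0,0,0],0],
  [[0,0,0],0],
  [[0,0,0],0],
  [[0,0,0],0],
  [[0,0,0],0],
  [[0,0,0],0],
  [[0,0,0],0],
  [[0,0,0],0],
], fingers=0.12)

```text
time: 18.45
tool_pos: [476.3, -93.8, 26.6]
tcp_rot: [179.9, -0.0, 59.0]
ft_force: [-0.8, -0.2, 4.5]
finger_gap: 22.8
grip_force: 20.3
```

>>> step_arm([
  [[0,0,-5],0],
  [[0,0,-20],0],
  [[0,0,-45],0],
  [[0,0,-50],0],
  [[0,0,-50],0],
  [[0,0,-50],0],
])

```text
time: 19.05
tool_pos: [474.8, -93.4, 74.7]
tcp_rot: [-180.0, 0.0, 59.0]
ft_force: [0.4, -0.1, 0.2]
finger_gap: 22.7
grip_force: 20.5
```

Run:
```python
from h import *
x,y=slot(29.5,-20.5)
go((470,150,80,9.8),(x,y,80,-10.2),(x,y,31,-10.2))
```

```text
t 19.1 tcp [474.8 -93.4  74.7] rot [-180.    0.   59.] gap 22.7 grip 20.5 f [ 0.4 -0.1  0.2]
(470, 150, 80, 9.8) [ 206.2 -129.5   -5.2] turn 49.2
(np.float64(554.4035332585412), np.float64(268.5999901972028), 80, -10.2) [ 351.3 -118.3   -5.3] turn 69.2
(np.float64(554.4035332585412), np.float64(268.5999901972028), 31, -10.2) [ 351.3 -118.2   43.7] turn 69.2
```

>>> step_arm([
  [[38,-24,-5],6],
  [[77,-48,-5],12],
  [[115,-72,-5],18],
  [[154,-97,-5],25],
  [[192,-121,-5],32],
  [[206,-130,-5],39],
  [[242,-127,-5],46],
  [[278,-124,-5],54],
  [[314,-121,-5],62],
  [[351,-118,-5],69],
  [[351,-118,-5],69.2],
  [[351,-118,-5],69.2],
])

```text
time: 20.25
tool_pos: [553.8, 268.2, 78.1]
tcp_rot: [179.9, 0.2, -10.1]
ft_force: [0.5, -0.8, 0.7]
finger_gap: 22.6
grip_force: 20.5
```

Run:
```python
from h import *
x,y=slot(29.5,-20.5)
go((x,y,30,-10.2))
```

```text
t 20.2 tcp [553.8 268.2  78.1] rot [179.9   0.2 -10.1] gap 22.6 grip 20.5 f [ 0.5 -0.8  0.7]
(np.float64(554.4035332585412), np.float64(268.5999901972028), 30, -10.2) [ 0.7 -0.6 48.1] turn 0.1
```

>>> step_arm([
  [[0.5,-0.5,25],0],
  [[0.5,-0.5,42],0],
  [[0.5,-0.5,47],0],
  [[0.5,-0.5,47],0],
  [[0.5,-0.5,47],0],
  [[0.5,-0.5,47],0],
])

```text
time: 20.85
tool_pos: [556.1, 268.6, 34.5]
tcp_rot: [-179.9, -0.1, -10.2]
ft_force: [0.6, 0.7, -0.4]
finger_gap: 21.9
grip_force: 20.8
```

>>> step_arm([
  [[0,0,0],0],
  [[0,0,0],0],
  [[0,0,0],0],
  [[0,0,0],0],
  [[0,0,-10],0],
  [[0,0,-40],0],
  [[0,0,-80],0],
  [[0,0,-80],0],
], fingers=0.36)

```text
time: 21.65
tool_pos: [559.5, 270.1, 121.2]
tcp_rot: [-179.7, -0.5, -10.2]
ft_force: [1.1, 0.2, 0.8]
finger_gap: 30.7
grip_force: 0.0
```

Run:
```python
from h import *
im=snapshot('top'); a=cv2.imread('pics/topraw.png')
# silver unmoved?
d=cv2.absdiff(im,a)[205:245,445:475].max(2); print('diff',d.max(),d.mean())
go((473.8,-161.1,110,156.4),(473.8,-161.1,110,-23.6))
```

```text
diff 7 3.9908333333333332
t 21.7 tcp [558.3 269.6 118.5] rot [-179.8   -0.4  -10.2] gap 30.6 grip 0.0 f [ 0.1  0.1 -0.8]
(473.8, -161.1, 110, 156.4) [ -7.  438.9   6.6] turn -166.6
(473.8, -161.1, 110, -23.6) [ -7.  438.9   6.6] turn 13.4
```

>>> step_arm([
  [[0,49,0],4],
  [[-1,98,2],8],
  [[-2,147,5],13.4],
  [[-3,196,5],13.4],
  [[-4,245,5],13.4],
  [[-5,294,5],13.4],
  [[-6,343,5],13.4],
  [[-7,392,5],13.4],
  [[-7,439,5],13.4],
  [[-7,439,5],13.4],
  [[-7,439,5],13.4],
  [[-7,439,5],13.4],
], fingers=0.6)

```text
time: 22.9
tool_pos: [470.6, -161.4, 107.9]
tcp_rot: [-180.0, 0.1, -23.6]
ft_force: [-0.3, 0.6, 0.8]
finger_gap: 51.0
grip_force: 0.0
```

Run:
```python
from h import *
c,im=wsnap('w6',dict(silver=(473.8,-161.1,12)))
u,v=map(int,pix(c,(473.8,-161.1,12)))
crop=im[v-50:v+50,u-60:u+60]
cv2.imwrite('pics/w6c.png',cv2.resize(crop,(600,500),interpolation=cv2.INTER_CUBIC)); print(u-60,v-50)
go((473.8,-161.1,26,-23.6))
```

```text
silver [317.2 203.1]
257 153
t 22.9 tcp [ 470.7 -161.1  107.9] rot [-1.80e+02  1.00e-01 -2.35e+01] gap 51.6 grip 0.0 f [-0.3 -0.8 -0.5]
(473.8, -161.1, 26, -23.6) [ 2.9 -1.2 81.9] turn 0.1
```

>>> step_arm([
  [[2,-1,40],0],
  [[2,-1,66],0],
  [[2,-1,77],0],
  [[2,-1,82],0],
  [[2,-1,82],0],
  [[2,-1,82],0],
])

```text
time: 23.55
tool_pos: [474.1, -162.4, 27.7]
tcp_rot: [180.0, -0.1, -23.6]
ft_force: [0.5, 0.0, 0.4]
finger_gap: 51.3
grip_force: 0.0
```

>>> step_arm([
  [[0,0,0],0],
  [[0,0,0],0],
  [[0,0,0],0],
  [[0,0,0],0],
  [[0,0,0],0],
  [[0,0,0],0],
  [[0,0,0],0],
  [[0,0,0],0],
], fingers=0.12)

```text
time: 24.35
tool_pos: [473.9, -162.7, 27.7]
tcp_rot: [-180.0, -0.1, -23.6]
ft_force: [-1.4, 1.4, 5.6]
finger_gap: 24.1
grip_force: 21.3
```

>>> step_arm([
  [[0,0,-5],0],
  [[0,0,-20],0],
  [[0,0,-45],0],
  [[0,0,-60],0],
  [[0,0,-60],0],
  [[0,0,-60],0],
])

```text
time: 24.95
tool_pos: [473.1, -162.3, 86.4]
tcp_rot: [180.0, -0.0, -23.6]
ft_force: [0.0, -0.0, -0.7]
finger_gap: 24.1
grip_force: 21.6
```

Run:
```python
from h import *
x,y=slot(29.5,20.5)
go((480,180,85,-10.2),(x,y,85,-10.2),(x,y,31,-10.2))
```

```text
t 24.9 tcp [ 473.1 -162.3   86.4] rot [180.   -0.  -23.6] gap 24.1 grip 21.6 f [ 0.  -0.  -0.7]
(480, 180, 85, -10.2) [-130.8 -316.4    1.3] turn -13.4
(np.float64(561.664007611644), np.float64(308.9520101239417), 85, -10.2) [-107.6 -467.3    1.3] turn -13.4
(np.float64(561.664007611644), np.float64(308.9520101239417), 31, -10.2) [-107.7 -467.3   55.3] turn -13.4
```

>>> step_arm([
  [[-18,-44,0],-4],
  [[-36,-88,0],-8],
  [[-55,-132,0],-13],
  [[-73,-176,0],-13.4],
  [[-91,-220,0],-13.4],
  [[-109,-264,0],-13.4],
  [[-127,-308,0],-13.4],
  [[-124,-356,0],-13.4],
  [[-117,-404,0],-13.4],
  [[-110,-450,0],-13.4],
  [[-107.6,-467.3,0],-13.4],
  [[-107.6,-467.3,0],-13.4],
])

```text
time: 26.15
tool_pos: [561.2, 311.0, 84.1]
tcp_rot: [180.0, 0.1, -10.1]
ft_force: [-0.7, -0.0, -0.1]
finger_gap: 23.8
grip_force: 21.7
```

>>> step_arm([
  [[0,0,0],0],
  [[0,0,0],0],
  [[0,0,0],0],
])

```text
time: 26.45
tool_pos: [561.0, 307.9, 86.0]
tcp_rot: [180.0, 0.0, -10.3]
ft_force: [0.1, 0.3, 0.1]
finger_gap: 24.3
grip_force: 21.7
```

Run:
```python
from h import *
c,im=wsnap('w7',{})
x,y=slot(29.5,20.5)
go((x,y,32,-10.2))
```

```text
t 26.5 tcp [561.2 308.1  86.2] rot [180.    0.  -10.3] gap 24.2 grip 21.7 f [-0.1  0.5  0.5]
(np.float64(561.664007611644), np.float64(308.9520101239417), 32, -10.2) [ 0.3 -1.  54.2] turn -0.1
```

View pics/w7.png

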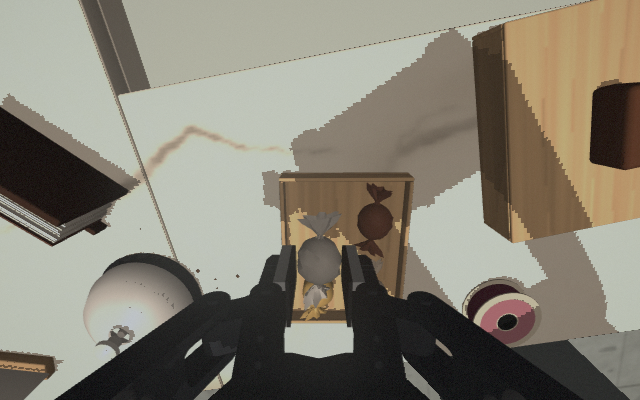

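The silver praline is held at (320,258), above its free slot. Brown is in place at (375,222) and gold shows at (317,300). I'll lower it and release.

>>> step_arm([
  [[0,-1,25],0],
  [[0,-1,42],0],
  [[0,-1,50],0],
  [[0,-1,54],0],
  [[0,-1,54],0],
  [[0,-1,54],0],
])

```text
time: 27.1
tool_pos: [562.2, 310.3, 33.0]
tcp_rot: [-180.0, -0.1, -10.2]
ft_force: [0.5, -0.4, 0.6]
finger_gap: 24.3
grip_force: 21.7
```

>>> step_arm([
  [[0,0,0],0],
  [[0,0,0],0],
  [[0,0,0],0],
  [[0,0,0],0],
  [[0,0,-10],0],
  [[0,0,-40],0],
  [[0,0,-80],0],
  [[0,0,-120],0],
  [[0,0,-150],0],
  [[0,0,-150],0],
  [[0,0,-150],0],
  [[0,0,-150],0],
], fingers=0.36)

```text
time: 28.3
tool_pos: [560.9, 309.7, 181.1]
tcp_rot: [179.9, 0.1, -10.2]
ft_force: [-0.6, 0.3, -0.2]
finger_gap: 30.6
grip_force: 0.0
```

Run:
```python
from h import *
c,im=wsnap('w8',dict(tray=(*C,16)))
go((597.7,134.5,110,92),(597.7,134.5,110,2))
```

```text
tray [338.9 210.7]
t 28.4 tcp [560.7 309.6 180.5] rot [ 1.799e+02  1.000e-01 -1.020e+01] gap 30.7 grip 0.0 f [ 0.1 -0.5 -0.8]
(597.7, 134.5, 110, 92) [ 67.6 165.7  70.6] turn -102.2
(597.7, 134.5, 110, 2) [ 67.6 165.7  70.6] turn -12.2
```

View pics/w8.png

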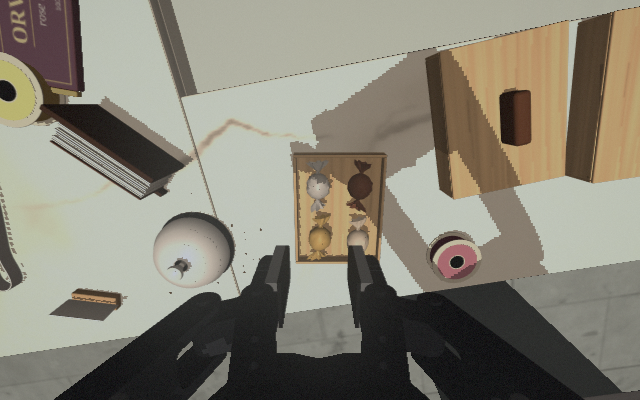

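All four pralines lie in the tray in one layer. Its corners are at (293,154), (385,153), (382,262) and (296,262), and lid_m's bar is near (515,117). I'll refine the tray pose.

Run:
```python
from h import *
np.set_printoptions(precision=1,suppress=True)
c=get_calibration('wrist')
P=[(293,154),(385,153),(382,262),(296,262)]
for z in (0,16):
    Q=np.array([at(c,*p,z)[:2] for p in P]); print(z,Q.mean(0),[(round(np.linalg.norm(Q[i]-Q[i-1]),1),round(np.degrees(np.arctan2(*(Q[i]-Q[i-1])[::-1]))%180,1)) for i in range(4)])
for s in [(-61,47),(61,47),(61,-47),(-61,-47)]: print(s,np.array(pix(c,(*slot(*s),16))),np.array(pix(c,(*slot(*s),0))))
# brown bar of lid_m
im=cv2.imread('pics/w8.png'); g=cv2.cvtColor(im,cv2.COLOR_BGR2HSV)[80:155,490:545]
m=(g[...,2]<110).astype('uint8'); n,l,s,ce=cv2.connectedComponentsWithStats(m); i=1+s[1:,4].argmax(); print(s[i]+[490,80,0,0,0])
print('bar pred',[np.array(pix(c,(597.7+a,134.5+b,61))) for a in(-22,22) for b in(-7,7)])
```

```text
0 [522.6 293.6] [(np.float64(127.3), np.float64(169.9)), (np.float64(96.2), np.float64(80.4)), (np.float64(128.5), np.float64(172.2)), (np.float64(101.4), np.float64(79.7))]
16 [528.5 293.7] [(np.float64(120.8), np.float64(169.9)), (np.float64(91.3), np.float64(80.4)), (np.float64(121.9), np.float64(172.2)), (np.float64(96.2), np.float64(79.7))]
(-61, 47) [295.5 262. ] [296.5 255.1]
(61, 47) [292.6 152.7] [293.8 150.3]
(61, -47) [387.4 152.7] [384.  150.3]
(-61, -47) [379.6 261.9] [376.9 255. ]
[ 499   90   32   56 1649]
bar pred [array([530.6, 143.7]), array([513.5, 146.7]), array([532.8,  88.3]), array([514.8,  91.7])]
```

>>> step_arm([
  [[19,46,0],-4],
  [[37,92,10],-8],
  [[56,138,30],-12.2],
  [[67.6,165.7,60],-12.2],
  [[67.6,165.7,70],-12.2],
  [[67.6,165.7,70],-12.2],
  [[67.6,165.7,70],-12.2],
  [[67.6,165.7,70],-12.2],
], fingers=0.45)

```text
time: 29.15
tool_pos: [599.3, 136.4, 113.4]
tcp_rot: [-180.0, -0.1, 2.1]
ft_force: [-0.3, -0.1, 0.6]
finger_gap: 38.5
grip_force: 0.0
```

Run:
```python
from h import *
go((597.7,134.5,53,2.0))
c,im=wsnap('w9',dict(a=(619.7,134.5,61)))
g=cv2.cvtColor(im,cv2.COLOR_BGR2HSV)
u,v=map(int,pix(c,(597.7,134.5,61)))
m=((g[...,0]<12)&(g[...,2]<120)&(g[...,1]>80)).astype('uint8'); n,l,s,ce=cv2.connectedComponentsWithStats(m)
for i in range(1,n):
    if s[i,4]>300: print(s[i],ce[i])
print(u,v,[np.round(pix(c,(597.7+a,134.5+b,61))) for a in(-22,22) for b in(-7,7)])
```

```text
t 29.1 tcp [599.3 136.4 113.4] rot [-1.8e+02 -1.0e-01  2.1e+00] gap 38.5 grip 0.0 f [-0.3 -0.1  0.6]
(597.7, 134.5, 53, 2.0) [-1.8  1.9 60.4] turn 0.1
a [323.7 199.3]
[ 497  205   50   67 1623] [522.98336414 237.2224276 ]
[145 223  31  62 917] [159.8691385  254.54416576]
322 230 [array([331., 260.]), array([311., 259.]), array([334., 200.]), array([313., 199.])]
```

>>> step_arm([
  [[-1,1.5,25],0],
  [[-1,1.5,45],0],
  [[-1,1.5,55],0],
  [[-1,1.5,60],0],
  [[-1,1.5,60],0],
  [[-1,1.5,60],0],
])

```text
time: 29.8
tool_pos: [598.7, 133.8, 53.5]
tcp_rot: [-180.0, -0.1, 2.0]
ft_force: [-0.4, -1.1, 0.7]
finger_gap: 38.2
grip_force: 0.0
```

>>> step_arm([
  [[0,0,0],0],
  [[0,0,0],0],
  [[0,0,0],0],
  [[0,0,0],0],
  [[0,0,0],0],
  [[0,0,0],0],
  [[0,0,0],0],
  [[0,0,0],0],
], fingers=0.05, squeeze=24)

```text
time: 30.6
tool_pos: [598.7, 133.6, 53.5]
tcp_rot: [-180.0, -0.1, 2.0]
ft_force: [-0.6, 0.4, 6.1]
finger_gap: 13.3
grip_force: 25.0
```

>>> step_arm([
  [[0,0,-3],0],
  [[0,0,-15],0],
  [[0,0,-40],0],
  [[0,0,-60],0],
  [[0,0,-60],0],
  [[0,0,-60],0],
  [[0,0,-60],0],
])

```text
time: 31.3
tool_pos: [596.9, 133.3, 110.8]
tcp_rot: [180.0, 0.1, 2.0]
ft_force: [0.6, -1.1, -1.6]
finger_gap: 13.6
grip_force: 24.1
```

Run:
```python
from h import *
go((528.8,293.8,113,-10.1))
c=get_calibration('top'); im=snapshot('top'); cv2.imwrite('pics/t3.png',im)
wsnap('w10',{})
```

```text
t 31.3 tcp [596.9 133.3 110.8] rot [1.8e+02 1.0e-01 2.0e+00] gap 13.6 grip 24.1 f [ 0.6 -1.1 -1.6]
(528.8, 293.8, 113, -10.1) [ -62.5 -162.8   -2.1] turn 12.1
```

>>> step_arm([
  [[-19,-48,-2],4],
  [[-37,-96,-2],8],
  [[-55,-144,-2],12],
  [[-61.5,-163,-2],12.1],
  [[-61.5,-163,-2],12.1],
  [[-61.5,-163,-2],12.1],
  [[-61.5,-163,-2],12.1],
  [[-61.5,-163,-2],12.1],
  [[-61.5,-163,-2],12.1],
])

```text
time: 32.3
tool_pos: [531.3, 293.1, 114.2]
tcp_rot: [180.0, 0.0, -10.2]
ft_force: [0.8, 0.1, -0.9]
finger_gap: 13.7
grip_force: 24.2
```

Run:
```python
from h import *
go((529.3,293.8,60,-10.1))
p=r.sense()['tool_pos']; yaw=r.sense()['tcp_rot'][2]
c,im=wsnap('w11',{})
zt=p[2]-53.5+37
t=np.radians(yaw); X=np.array([np.cos(t),np.sin(t)]);Y=np.array([-X[1],X[0]])
g=cv2.cvtColor(cv2.GaussianBlur(im,(3,3),0),cv2.COLOR_BGR2LAB).astype(float)
def prof(a0,b0,da,db):  # lid-frame scan around (a0,b0), +-12mm
    s=np.arange(-12,12.1,.5); v=[]
    for k in s:
        u,w=pix(c,(*(p[:2]+(a0+k*da)*X+(b0+k*db)*Y),zt)); v.append(cv2.getRectSubPix(g.astype('float32'),(1,1),(u,w))[0,0] if 0<=u<639 and 0<=w<399 else [np.nan]*3)
    d=np.abs(np.gradient(np.array(v),axis=0)).sum(1); i=np.nanargmax(d) if not np.all(np.isnan(d)) else None
    return (s[i],round(d[i],1)) if i is not None else None
for b in(-40,-25,-10,10,25,40): print('x+ edge b',b,prof(66.5,b,1,0))
for a in(60,45,30,15): print('y+ a',a,prof(a,52.5,0,1),'y-',prof(a,-52.5,0,-1))
```

```text
t 32.3 tcp [531.3 293.1 114.2] rot [180.    0.  -10.2] gap 13.7 grip 24.2 f [ 0.8  0.1 -0.9]
(529.3, 293.8, 60, -10.1) [-2.  -0.3 54.2] turn -0.1
x+ edge b -40 (np.float64(1.5), np.float32(24.5))
x+ edge b -25 (np.float64(1.5), np.float32(21.7))
x+ edge b -10 (np.float64(11.0), np.float32(29.1))
x+ edge b 10 (np.float64(-1.0), np.float32(37.9))
x+ edge b 25 (np.float64(-1.0), np.float32(34.2))
x+ edge b 40 (np.float64(1.5), np.float32(46.4))
y+ a 60 (np.float64(1.0), np.float32(23.1)) y- (np.float64(-1.0), np.float32(13.7))
y+ a 45 (np.float64(1.0), np.float32(22.1)) y- (np.float64(10.5), np.float32(25.7))
y+ a 30 (np.float64(1.0), np.float32(22.2)) y- (np.float64(-1.0), np.float32(37.7))
y+ a 15 (np.float64(-1.5), np.float32(22.7)) y- (np.float64(-0.5), np.float32(37.0))
```

>>> step_arm([
  [[-2.2,0,15],0],
  [[-2.2,0,28],0],
  [[-2.2,0,36],0],
  [[-2.2,0,36],0],
  [[-2.2,0,36],0],
  [[-2.2,0,36],0],
  [[-2.2,0,36],0],
  [[-2.2,0,36],0],
])

```text
time: 33.15
tool_pos: [529.0, 294.8, 78.9]
tcp_rot: [-180.0, -0.0, -10.1]
ft_force: [-1.0, -0.2, -1.5]
finger_gap: 13.8
grip_force: 24.2
```

```bash
python3 -c "
from h import *
go((529,293.4,62,-10.1))"
```

```text
t 33.1 tcp [529.  294.8  78.9] rot [-180.    -0.   -10.1] gap 13.8 grip 24.2 f [-1.  -0.2 -1.5]
(529, 293.4, 62, -10.1) [ 0.3  1.4 16.9] turn 0.0
```

>>> step_arm([
  [[0.3,1.2,0],0],
  [[0.3,1.2,3],0],
  [[0.3,1.2,6],0],
  [[0.3,1.2,9],0],
  [[0.3,1.2,12],0],
  [[0.3,1.2,14],0],
  [[0.3,1.2,16],0],
  [[0.3,1.2,16],0],
  [[0.3,1.2,16],0],
])

```text
time: 34.05
tool_pos: [528.7, 293.4, 62.3]
tcp_rot: [180.0, 0.0, -10.1]
ft_force: [-0.3, -0.1, -1.4]
finger_gap: 13.4
grip_force: 24.2
```

>>> step_arm([
  [[0,0,3],0],
  [[0,0,6],0],
  [[0,0,8],0],
  [[0,0,9],0],
  [[0,0,9],0],
  [[0,0,9],0],
])

```text
time: 34.65
tool_pos: [528.6, 293.4, 53.5]
tcp_rot: [180.0, 0.0, -10.1]
ft_force: [-1.9, -1.2, 2.3]
finger_gap: 13.1
grip_force: 24.7
```

>>> step_arm([
  [[0,0,0],0],
  [[0,0,0],0],
  [[0,0,0],0],
  [[0,0,0],0],
  [[0,0,-5],0],
  [[0,0,-30],0],
  [[0,0,-70],0],
  [[0,0,-90],0],
  [[0,0,-90],0],
  [[0,0,-90],0],
], fingers=0.45)

```text
time: 35.65
tool_pos: [529.0, 293.5, 143.9]
tcp_rot: [-180.0, -0.1, -10.1]
ft_force: [-0.3, -0.9, -0.7]
finger_gap: 38.4
grip_force: 0.0
```

Run:
```python
from h import *
s=r.sense(); c=dict(get_calibration('wrist'))
Mt=R.from_euler('xyz',s['tcp_rot'],degrees=True); Mc=R.from_euler('xyz',c['orientation'],degrees=True)
rel=Mt.inv()*Mc; off=Mt.inv().apply(c['eye']-s['tool_pos'])
M8=R.from_euler('xyz',[179.9,.1,-10.2],degrees=True)
c['eye']=np.array([560.7,309.6,180.5])+M8.apply(off); c['orientation']=(M8*rel).as_euler('xyz',degrees=True)
print('check tray',pix(c,(*C,16)))
print('button',at(c,180,266,63),'pred',pix(c,(510.4,455.5,63)),'foot pred',pix(c,(510.4,455.5,0)))
im=cv2.imread('pics/w8.png'); cr=cv2.cvtColor(im[245:285,160:205],cv2.COLOR_BGR2GRAY)
for row in cr[::3,::3]: print(*row)
im=snapshot('top'); cv2.imwrite('pics/t4.png',im)
go((510.4,455.5,110,80),(510.4,455.5,70,80))
```

```text
check tray (np.float64(338.65320683751787), np.float64(210.72110826281371))
button [518.1764831  450.56770929  63.        ] pred (np.float64(177.63495622201782), np.float64(273.90661789290607)) foot pred (np.float64(201.921173069124), np.float64(244.3765064985364))
178 182 187 191 191 193 193 192 193 189 193 192 191 184 179
184 189 192 192 191 192 193 195 194 195 195 194 193 190 185
186 193 193 192 194 194 192 194 194 193 194 193 193 193 189
189 194 193 193 193 194 192 194 195 195 194 193 194 192 192
193 192 194 193 194 195 194 189 195 196 195 194 193 193 190
192 193 194 193 194 193 76 88 134 143 194 195 196 195 194
193 193 194 193 192 54 55 109 85 132 140 193 193 193 193
193 191 192 190 91 93 84 90 71 75 131 193 194 192 193
186 193 191 191 194 192 110 89 52 118 193 194 193 189 192
176 192 193 192 194 195 193 95 183 193 193 192 191 190 192
192 180 194 194 193 193 193 148 192 193 192 192 193 192 189
194 191 178 193 194 193 191 149 193 193 193 194 191 191 186
194 193 190 173 185 192 192 192 192 192 190 191 191 185 179
192 194 191 193 186 172 180 184 187 187 186 184 179 173 167
t 35.7 tcp [528.2 293.2 142.6] rot [180.    0.  -10.1] gap 38.2 grip 0.0 f [ 0.2 -0.4 -0.7]
(510.4, 455.5, 110, 80) [ -46.  -156.7   32.5] turn -90.1
(510.4, 455.5, 70, 80) [ -46.  -156.7   72.5] turn -90.1
```

>>> step_arm([
  [[-12,-48,0],-8],
  [[-24,-96,0],-16],
  [[-36,-144,0],-25],
  [[-43,-156,10],-33],
  [[-43,-156,20],-42],
  [[-43,-156,30],-50],
  [[-43,-156,45],-58],
  [[-43,-156,52],-60],
  [[-43,-156,52],-60],
  [[-43,-156,52],-60],
  [[-43,-156,52],-60],
], fingers=0)

```text
time: 36.8
tool_pos: [513.7, 454.5, 91.3]
tcp_rot: [-180.0, 0.0, 49.8]
ft_force: [-0.1, 0.2, 0.1]
finger_gap: -0.0
grip_force: 0.0
```

Run:
```python
from h import *
go((513,454.5,77,49.8))
c,im=wsnap('w12',dict(b=(513,454.5,63),b2=(510.5,456,63)))
u,v=map(int,pix(c,(513,454.5,63))); print(u,v)
cr=cv2.cvtColor(im[v-45:v+45,u-60:u+60],cv2.COLOR_BGR2GRAY)
for row in cr[::4,::4]: print(*('%3d'%x for x in row))
```

```text
t 36.8 tcp [513.7 454.5  91.3] rot [-180.     0.    49.8] gap -0.0 grip 0.0 f [-0.1  0.2  0.1]
(513, 454.5, 77, 49.8) [-0.5 -0.5 14.3] turn 0.0
b [318.7 245.8]
b2 [313.9 246.5]
318 245
130 151 166 171 175 179 182 182 183 181 185 181 184 183 183 181 183 183 118 115 112 109 106 105 102  94  87 121 121 121
136 160 167 173 177 180 181 182 182 184 184 183 184 184 183 181 183 118 118 119 114 109 110 107 103  96  89 100 121  82
142 164 171 176 178 183 183 183 184 183 183 183 185 183 182 181 183 119 118 117 114 115 110 106 106 102  88 116  97 121
145 166 172 176 182 183 181 182 184 183 185 185 185 186 182 178 119 122 121 118 117 114 110 108 106 100  94 106 120 121
149 165 173 179 183 180 182 183 183 183 183 184 184 185 183 124 121 120 119 116 118 117 113 109 105 100  91 120 123 120
148 167 173 181 183 184 182 184 183 182 184 182 112  84 121 122 122 121 120 118 115 114 112 111 108 103  91 121 121 121
140 105 109 114 177 182 184 118 129 120 119  49  75  75  49 108 121 120 119 119 116 116 114 108 107 102  88 121 120 122
128 104 109 111 116 117 118 118 120 121 102 105 105  83  81  50 118 119 117
[... 1144 characters left out ...]
 181 180 180  41  40  39  38  61  61  56  35  39  61  62  34  33  35  30 121 119 123 121 122 119 120
183 181 180 180 181 182 175 143  43  40  40  40  62  60  58  34  42  59  60  47  29  33  36 117 120 121 119 121 122 120
180 179 181 180 181 126 173 182  39  40  39  34  63  61  56  33  39  60  57  52  30  35  33 119 119 119 121 118 120 119
180 180 180 181 102 179 181 176  35  37  36  42  60  58  57  35  38  62  59  60  27  35  28  79 120 120 118 120 121 120
181 183 180 141 180 180 180 135  36  40  37  35  39  95  93  39  47  93  35  35  33  31  33  44 182 181 177 120 120 120
179 139 167 182 182 181 173  39  38  37  36  36  36  32  93  38  47  26  28  32  31  35  31  32  87 181 181 180 179 181
```

Run:
```python
from h import *
s=r.sense(); c=dict(get_calibration('wrist'))
Mt=R.from_euler('xyz',s['tcp_rot'],degrees=True); Mc=R.from_euler('xyz',c['orientation'],degrees=True)
rel=Mt.inv()*Mc; off=Mt.inv().apply(c['eye']-s['tool_pos'])
M8=R.from_euler('xyz',[179.9,.1,-10.2],degrees=True); c8=dict(c)
c8['eye']=np.array([560.7,309.6,180.5])+M8.apply(off); c8['orientation']=(M8*rel).as_euler('xyz',degrees=True)
ct=get_calibration('top')
rays=[ray(c8,180,267),ray(c,309,228),ray(ct,190+207.5/5-.5,150+328.5/5-.5)]
for sel in ([0,1],[0,2],[1,2],[0,1,2]):
    A=0;b=0
    for i in sel:
        e,d=rays[i]; d=d/np.linalg.norm(d); P=np.eye(3)-np.outer(d,d); A=A+P; b=b+P@e
    x=np.linalg.solve(A,b); print(sel,np.round(x,1),[round(float(np.linalg.norm(np.cross(x-rays[i][0],rays[i][1]/np.linalg.norm(rays[i][1])))),1) for i in sel])
```

```text
[0, 1] [510.3 461.5  45.7] [0.6, 0.6]
[0, 2] [512.1 457.5  51.3] [0.6, 0.6]
[1, 2] [511.3 460.   42.8] [1.5, 1.5]
[0, 1, 2] [511.1 460.3  46.2] [1.3, 1.5, 2.3]
```

```bash
python3 -c "
from h import *
go((511.2,458.5,78,49.8))"
```

```text
t 36.9 tcp [513.9 454.6  91.8] rot [180.   -0.   49.8] gap -0.2 grip 0.0 f [ 0.6  0.3 -0.9]
(511.2, 458.5, 78, 49.8) [ 1.2 -4.6 13.8] turn 0.0
```

>>> step_arm([
  [[1,-4.5,0],0],
  [[1,-4.5,5],0],
  [[1,-4.5,10],0],
  [[1,-4.5,13],0],
  [[1,-4.5,15],0],
  [[1,-4.5,17],0],
  [[1,-4.5,17],0],
])

```text
time: 37.55
tool_pos: [510.8, 458.1, 74.0]
tcp_rot: [-180.0, 0.0, 49.9]
ft_force: [0.3, -1.0, 0.7]
finger_gap: 0.2
grip_force: 0.3
```

>>> step_arm([
  [[0,0,1],0],
  [[0,0,2],0],
  [[0,0,2],0],
])

```text
time: 37.85
tool_pos: [511.0, 458.2, 72.7]
tcp_rot: [180.0, -0.0, 49.9]
ft_force: [-0.7, -0.9, 3.3]
finger_gap: 0.2
grip_force: 1.6
```

>>> step_arm([
  [[0,0,1],0],
  [[0,0,2],0],
  [[0,0,2],0],
])

```text
time: 38.15
tool_pos: [511.1, 458.3, 70.9]
tcp_rot: [180.0, -0.0, 49.9]
ft_force: [-2.5, -1.4, 6.0]
finger_gap: 0.1
grip_force: 3.4
```

>>> step_arm([
  [[0,0,1],0],
  [[0,0,2],0],
  [[0,0,2],0],
])

```text
time: 38.45
tool_pos: [511.2, 458.3, 70.2]
tcp_rot: [180.0, -0.0, 49.9]
ft_force: [-5.6, -5.9, 13.7]
finger_gap: -0.0
grip_force: 7.2
```

>>> step_arm([
  [[0,0,-10],0],
  [[0,0,-40],0],
  [[0,0,-80],0],
  [[0,0,-100],0],
  [[0,0,-100],0],
  [[0,0,-100],0],
  [[0,0,-100],0],
  [[0,0,-100],0],
])

```text
time: 39.25
tool_pos: [510.0, 457.5, 166.1]
tcp_rot: [-180.0, 0.2, 49.9]
ft_force: [-0.2, 0.4, -0.3]
finger_gap: -0.0
grip_force: 0.0
```

Run:
```python
from h import *
im=snapshot('top'); c=get_calibration('top')
hsv=cv2.cvtColor(im,cv2.COLOR_BGR2HSV); h,s,v=hsv[...,0],hsv[...,1],hsv[...,2]
m=((h>8)&(h<28)&(s>80)).astype('uint8'); n,l,st,ce=cv2.connectedComponentsWithStats(m)
for i in range(1,n):
    if st[i,4]>300:
        (q,(w,hh),a)=cv2.minAreaRect(np.argwhere(l==i)[:,::-1].astype('float32')); print(st[i],np.round(at(c,*q,37),1),round(w,1),round(hh,1),round(a,1))
go()
print(r.hand_in())
```

```text
[379   0 119  12 568] [1119.2 -140.1   37. ] 10.8 118.0 88.8
[ 379  157   45   52 2239] [591.9  -4.4  37. ] 44.0 51.0 0.0
[ 428  160   40   46 1587] [ 590.5 -131.8   37. ] 44.3 37.1 85.0
[481 173  44  17 378] [ 590.3 -283.4   37. ] 43.4 15.6 4.2
[ 270  181   46   54 1888] [529.3 293.9  37. ] 39.5 48.9 8.7
t 39.3 tcp [510.1 457.6 166.3] rot [-180.     0.2   49.9] gap 0.1 grip 0.0 f [ 1.  -0.   0.3]
the job is handed in; nothing more can be done
None
```

I handed the job in at about 39 s with every step carried out, but the hand-in returned no verdict: the spool lies flat on the counter, all four pralines are in the tray in one layer under lid_m (seated all the way down, about 0.5 mm off the tray's measured centre), and the bell was pressed about 3.8 mm and released.

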